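Lid the ring tumbler and hold its dead-man paddle in the green

ROBOT

A 6-joint arm with a two-finger parallel gripper is mounted at the origin on the work surface. World frame = base frame: x ahead of the robot, y to its left, z up, the work surface at z = 0. Lengths are in mm, angles in rad, forces in N, time in s.
With the tool pointing down it reaches from about 350 to 775 mm from the base axis. Payload 7.3 kg.
Tool frame: the origin (TCP) lies midway between the tips of the shut fingers; the grasp point (between the pads) lies bot.tcp_to_grasp behind it (bot.tcp_to_grasp is the distance from the TCP to the grasp point, in mm); z points along the fingers, y is the direction in which the jaws open and shut (so a half turn about z gives the same grasp; the last joint's range is limited). The gripper opens to 92 mm and grips with 3 to 60 N. Pads are 19 mm wide; open, the fingers measure 130 mm over their backs; the gripper's body (75 mm by 190 mm) begins 47 mm behind the grasp point.
Start: joints at [1.192, 0.342, 1.524, -0, 1.275, -0.146], TCP at [121.103, 510.861, 226.741] pointing down, gripper open.
Joint ranges: [-2.53, 2.53], [-0.77, 2.02], [0.04, 2.7], [-1, 4.14], [0.28, 2.66], [-3.11, 3.11]. Speed limits (rad/s): [2.57, 2.57, 3.14, 3.14, 3.14, 3.14].

INTERFACE

Orientations are given as [roll, pitch, yaw] about the fixed x, y, z axes, in that order (R = Rz(yaw) Ry(pitch) Rx(roll)).
In Python, from plant import bot gives the robot as it stands.
- The arm moves only by the shell command python3 -m inch 'ROWS'. ROWS is JSON, one flat list of numbers, 7 for each row, row after row: the shift along the world's x, y, z in cm, then the turn, a rotation vector about the world's x, y, z in degrees, then the gripper command: -1 is shut, 1 is fully open, values between are in proportion. In form: [tx, ty, tz, ax, ay, az, fingers, tx, ty, tz, ax, ay, az, fingers, ...]. A call has exactly 5 rows; each row is the pose to reach, as a shift and turn from the pose measured when the call began; what a row does not reach only later rows make up. A row lasts 1/10 s, in which the tool goes at most 50 mm and 8.59 degrees, less where a joint would pass 70% of its speed; a pose out of reach is approached as far as the arm can. A call with a gripper value outside its range is refused whole. The fingers move at their own pace and stop on an object; the grip force is fixed at half the most. Time passes only in rows, so rows that repeat a pose let the fingers close, or fill a call up. It gives the time, the measured TCP pose, the force and the opening at its end, in the units of the state.
- bot.get_obs(): the state, without advancing time (a new reading comes with each control period).
- bot.capture(name): name is "side" or "top" or "wrist"; returns the picture (480x640x3 uint8, red, green, blue); there is no depth.
- bot.calibration(name): a dict with "fx", "fy", "cx", "cy" (pixels), "cam_to_world" (4x4, takes a point from camera to world coordinates). Camera axes: x right, y down, z forward; pixel columns grow to the right and rows downward; lengths in mm; the calibration is good to about 2 mm. The wrist camera is an equidistant fisheye: a pixel r from the principal point sees the ray r / f radians off the axis. A picture is of the moment at which its call begins: read the wrist's pose just before it. calibration takes no time and is no camera call; for the wrist camera it gives the pose at the moment of the call.
- bot.close_job(): hands the job in, once; it reports no verdict.
The state is a dict: "time": time; "joint_positions": joint angles; "dq": joint speeds; "tau": joint torques, N m; "tool_pos": TCP position; "tcp_rot": TCP orientation; "contact_force": force on the tool from outside, world axes, zero at the start; "moment": the same for the moment, N m; "grip_width": finger opening in mm.
Only numpy, scipy, OpenCV 4.12 (cv2) and the standard library are available. Lean on these libraries where they do the work, as an engineer would, in place of code of your own. Each camera call takes 0.05 s, during which the arm holds its last target.

TASK

The rings are already in the tumbler's drum: put the blue lid on the drum so that it sits fully home, and let go of it. Only then press the yellow dead-man paddle down with the fingertips until its needle stands in the green, never into the red, and finish while still holding it there. Leave the jar, the steel block, the hammer and the dish where they are.

Things in the scene. Friction and masses are not known exactly. Their poses are not given: they have to be found in the camera images.
- tumbler: Ring tumbler, fixed to the bench: grey motor base 190 x 190 mm, 80 mm high, with a round white drum on it, open at the top, 132 mm outside and 120 mm inside diameter, rim 150 mm above the bench. Origin under the centre of the base at bench height, z up; the side with the black control strip faces its own -x, towards the robot at yaw 0.
- drum_rim (a point): Centre of the drum's mouth, level with the top of the rim, 150 mm above the bench.
- lid: Loose round blue lid, about 160 g, lying knob up on the bench. From below: spigot 113 mm in diameter, 12 mm deep, chamfered foot (3.5 mm to spare all round in the drum); flange 142 mm in diameter, 6 mm thick (rests on the rim); black round knob 26 mm in diameter, 34 mm tall. Origin at the centre of the spigot's underside, z up; fully home it lies 12 mm below point drum_rim.
- lid_knob (a point): Point on the lid's axis to grip the knob at, 40 mm above the lid's origin (12 mm below the top of the knob, 22 mm above the flange).
- paddle_base: Dead-man control, fixed to the bench: dark steel plate 200 x 90 x 12 mm, grey cheeks 66 mm high at its +x end, a hinged yellow paddle with black rubber pad reaching to its own -x, and an upright white-green-red needle scale (top 142 mm above the bench) on its +y cheek. Origin under the plate's centre, z up. Hinge axis along y, at x = +40 mm, 50 mm above the bench.
- paddle_pad (a point): Centre of the top of the rubber pad (52 x 42 mm), where to press; moves with the paddle. 95 mm from the hinge; at rest about 78 mm above the bench, 51 mm to -x of the paddle_base origin, the paddle sloping up to its free end at 0.23 rad. At mid-green the paddle is level and the pad's top about 56 mm above the bench. It starts to move at about 4.5 N and takes about 8 N at mid-green.
- paddle (a joint): Angle in rad by which the sprung paddle is pressed down: 0 at rest, 0.42 fully down; it springs back when let go. The needle turns with it: white from 0 to 0.18, green from 0.18 to 0.28, red above 0.28. Mid-green, 0.23, is about 22 mm of travel at the pad; the green spans about 9.5 mm there.
- jar: Bystander: closed jar with a brass cap, 58 mm in diameter, 85 mm tall; origin at the centre of its underside.
- bench_block: Bystander: bare steel bench block, 64 x 64 x 25 mm; origin at the centre of its underside.
- hammer: Bystander: hammer lying on the bench, 230 mm long, handle to its own -x; origin about its middle, at the underside.
- dish: Bystander: white ceramic dish, 90 mm in diameter, 30 mm tall; origin at the centre of its underside.
Not all that is in view belongs to the job. There is more than one size of the lid; the one meant has the size given above.

How it is judged (in metres and radians):
On the way, in this order (a step that is already met when the one before it is completed fails the run):
1. the lid sits fully home on the drum and is let go (horizontal distance between lid and drum_rim below 0.006 m and z of lid in the frame of drum_rim below -0.009 m and angle between lid's own z axis and vertical below 0.05 rad and contact force between the fingers and lid below 0.2 N), for 0.3 s.
2. the fingers hold the paddle with its needle in the green, the lid still home (horizontal distance between lid and drum_rim below 0.006 m and z of lid in the frame of drum_rim below -0.009 m and angle between lid's own z axis and vertical below 0.05 rad and value of joint paddle between 0.18 and 0.28 rad and contact force between the fingers and paddle_base above 2 N), for 0.5 s.
At the end, for the whole second after the job is handed in: Lid home on the drum (within 6 mm of centre, 9 mm or more of its spigot inside, within 0.05 rad of level), not touched; fingers press the paddle with over 2 N and hold it between 0.18 and 0.28 rad; jar, steel block, hammer and dish within 20 mm of their starts (all of step 2 and contact force between the fingers and lid below 0.2 N and distance of each of jar, bench_block, hammer, dish from where it was at the start of the episode below 0.02 m); the arm keeps its last pose, push and grip.
It fails at once if the paddle goes into the red (beyond 0.30 rad) (value of joint paddle above 0.3 rad).
It fails at once if the paddle is pressed (beyond 0.10 rad) while the lid is not home on the drum (value of joint paddle above 0.1 rad and not (horizontal distance between lid and drum_rim below 0.006 m and z of lid in the frame of drum_rim below -0.009 m and angle between lid's own z axis and vertical below 0.05 rad)).
It fails at once if the jar, steel block, hammer or dish is moved by more than 20 mm (distance of any of jar, bench_block, hammer, dish from where it was at the start of the episode above 0.02 m).
It also fails if it takes over 48 s, if anything falls off the work surface, if the arm or the gripper's body presses on something with over 40 N, if the wrist force passes 120 N, or if a joint passes its speed limit or range.

## Working session

There is one attempt and no reset: what is moved stays moved. The work goes in short steps, Python scripts to look and compute and a shell command to move; the robot and the scene stay as the last step left them, time stands still between calls to the robot, and variables do not carry over. Pictures are saved under pics/ and viewed, and the job is handed in when it is done.

```bash
ls; mkdir -p pics; python3 - <<'E'
from plant import bot
import cv2
print(bot.get_obs(), bot.tcp_to_grasp)
for n in ("side","top","wrist"):
    c=bot.calibration(n); print(n,c)
    cv2.imwrite(f"pics/{n}0.png",bot.capture(n)[:,:,::-1])
E
```

```text
pics
{'time': 0.0, 'joint_positions': array([ 1.19203028e+00,  3.42730497e-01,  1.52504243e+00,  2.08341437e-06,
        1.27537832e+00, -1.45988945e-01]), 'dq': array([ 1.53862820e-04, -6.81083603e-04, -4.60485414e-04, -2.70635768e-05,
        9.86898854e-05, -3.44370064e-04]), 'tau': array([ 2.37652013e-03, -4.31236947e+01, -2.44220996e+01,  7.18819303e-02,
        5.60354919e-02, -1.42009303e-04]), 'tool_pos': array([120.92504811, 510.45930498, 226.03205495]), 'tcp_rot': array([-3.14005093e+00, -2.28700822e-04,  2.90881477e+00]), 'contact_force': array([0.74634247, 0.21074573, 0.30808814]), 'moment': array([-0.0621556 , -0.01870032,  0.00688878]), 'grip_width': 91.76854789840502} 18.8
side {'fx': 446.84900774426694, 'fy': 446.84900774426694, 'cx': 322.6206093464819, 'cy': 244.44894096622426, 'cam_to_world': array([[ 8.78262314e-01, -2.95625328e-01,  3.75847008e-01,
         5.61999489e+01],
       [-4.78054440e-01, -5.60778253e-01,  6.76011615e-01,
        -8.58766717e+02],
       [ 1.09206732e-02, -7.73390856e-01, -6.33835407e-01,
         9.47997611e+02],
       [ 0.00000000e+00
[... 297 characters left out ...]
 1.54493534e-02,  4.91860128e-03,
         1.40102961e+01],
       [-7.89289599e-03, -1.98817782e-01, -9.80004690e-01,
         1.40321160e+03],
       [ 0.00000000e+00,  0.00000000e+00,  0.00000000e+00,
         1.00000000e+00]])}
wrist {'fx': 371.64829954431775, 'fy': 371.64829954431775, 'cx': 323.21569899547717, 'cy': 233.19674104178625, 'cam_to_world': array([[ 2.30340049e-01,  9.38286698e-01,  2.57995222e-01,
         5.19901125e+01],
       [ 9.73107318e-01, -2.21451272e-01, -6.34151468e-02,
         5.27501065e+02],
       [-2.36821859e-03,  2.65664087e-01, -9.64062749e-01,
         3.84949890e+02],
       [ 0.00000000e+00,  0.00000000e+00,  0.00000000e+00,
         1.00000000e+00]])}
```

View pics/side0.png

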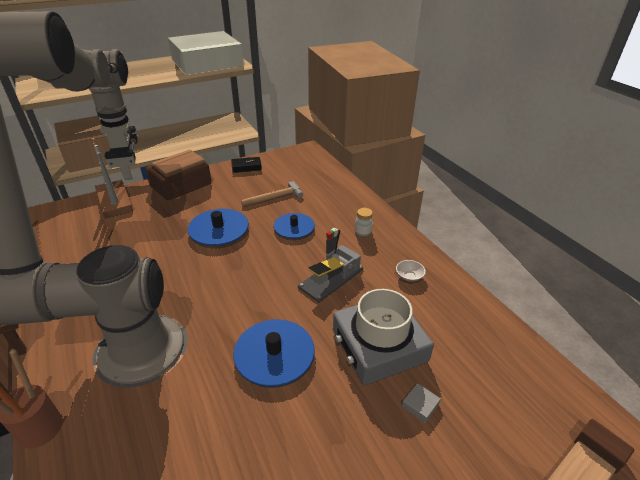

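View pics/top0.png

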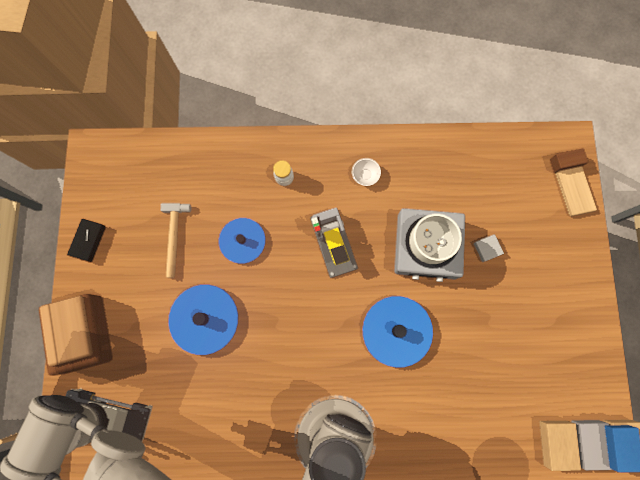

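View pics/wrist0.png

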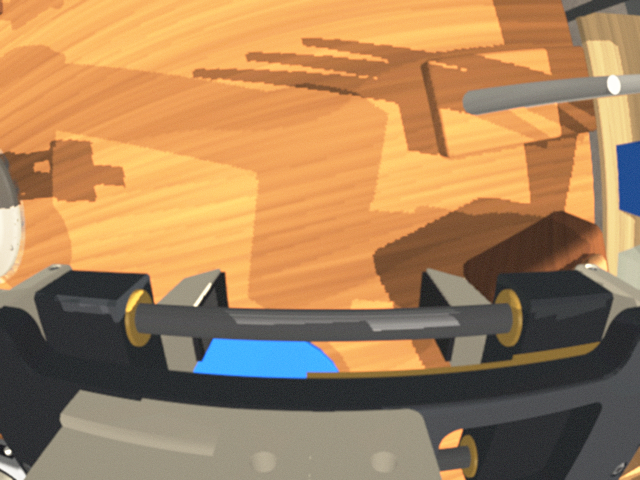

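```bash
cat > h.py <<'E'
import numpy as np, cv2
def ray(c,u,v,fish=False):
    T=c['cam_to_world']; x=(np.asarray(u,float)-c['cx'])/c['fx']; y=(np.asarray(v,float)-c['cy'])/c['fy']
    if fish:
        r=np.hypot(x,y); s=np.where(r>1e-9,np.sin(r)/np.maximum(r,1e-9),1.)
        d=np.stack([x*s,y*s,np.cos(r)],-1)
    else: d=np.stack([x,y,np.ones_like(x)],-1)
    return T[:3,3], d@T[:3,:3].T
def onplane(c,u,v,z,fish=False):
    o,d=ray(c,u,v,fish); return (o+d*((z-o[2])/d[...,2])[...,None])
def proj(c,P,fish=False):
    T=c['cam_to_world']; p=(np.atleast_2d(P)-T[:3,3])@T[:3,:3]
    if fish:
        th=np.arctan2(np.hypot(p[:,0],p[:,1]),p[:,2]); n=np.hypot(p[:,0],p[:,1])
        return np.c_[c['cx']+c['fx']*th*p[:,0]/n, c['cy']+c['fy']*th*p[:,1]/n]
    return np.c_[c['cx']+c['fx']*p[:,0]/p[:,2], c['cy']+c['fy']*p[:,1]/p[:,2]]
def triang(obs):
    A=np.zeros((3,3));b=np.zeros(3)
    for c,uv,f in obs:
        o,d=ray(c,*uv,f); d=d/np.linalg.norm(d); M=np.eye(3)-np.outer(d,d); A+=M;b+=M@o
    return np.linalg.solve(A,b)
def circ(P):
    A=np.c_[2*P[:,:2],np.ones(len(P))]; s=np.linalg.lstsq(A,(P[:,:2]**2).sum(1),rcond=None)[0]
    return s[0],s[1],np.sqrt(s[2]+s[0]**2+s[1]**2)
E
python3 - <<'E'
from plant import bot
from h import *
for n in("top","side"):
    im=cv2.imread(f"pics/{n}0.png"); c=bot.calibration(n)
    hsv=cv2.cvtColor(im,cv2.COLOR_BGR2HSV); m=cv2.inRange(hsv,(105,150,60),(125,255,255))
    cs,_=cv2.findContours(m,cv2.RETR_EXTERNAL,cv2.CHAIN_APPROX_NONE)
    for k in cs:
        if cv2.contourArea(k)<500: continue
        h=cv2.convexHull(k)[:,0,:].astype(float)
        (cx,cy),_,_=cv2.fitEllipse(h.astype(np.float32))
        print(n,cv2.boundingRect(k),cx,cy,circ(onplane(c,h[:,0],h[:,1],18.)))
t=cv2.imread("pics/top0.png");s=cv2.imread("pics/side0.png")
cv2.imwrite("pics/c1.png",np.hstack([cv2.resize(t[190:290,200:300],(400,400),interpolation=2),cv2.resize(s[200:300,270:370],(400,400),interpolation=2)]))
cv2.imwrite("pics/c2.png",np.hstack([cv2.resize(t[195:295,295:395],(400,400),interpolation=2),cv2.resize(t[190:290,385:485],(400,400),interpolation=2)]))
cv2.imwrite("pics/c3.png",np.hstack([cv2.resize(s[215:315,285:385],(400,400),interpolation=2),cv2.resize(s[275:375,335:435],(400,400),interpolation=2)]))
E
```

```text
top (363, 297, 69, 70) 397.3544616699219 331.3026123046875 (np.float64(296.2191725693288), np.float64(-185.73846635609956), np.float64(100.31583161343504))
top (169, 285, 68, 69) 202.81700134277344 319.2100524902344 (np.float64(339.192794319934), np.float64(384.6849029731605), np.float64(99.74283627362082))
top (220, 219, 45, 44) 241.59921264648438 240.18092346191406 (np.float64(573.7990901495351), np.float64(275.4824701643041), np.float64(67.76818472235243))
side (234, 320, 80, 67) 273.6024475097656 352.7275085449219 (np.float64(294.68038580317904), np.float64(-182.51837620137536), np.float64(101.92878892006271))
side (275, 214, 39, 24) 293.8190002441406 225.4667205810547 (np.float64(570.1766889922105), np.float64(272.7455463437999), np.float64(69.41209400850832))
side (188, 209, 60, 37) 217.64578247070312 226.82374572753906 (np.float64(336.8512678021551), np.float64(389.75603832130884), np.float64(102.3540016472133))
```

View pics/c1.png

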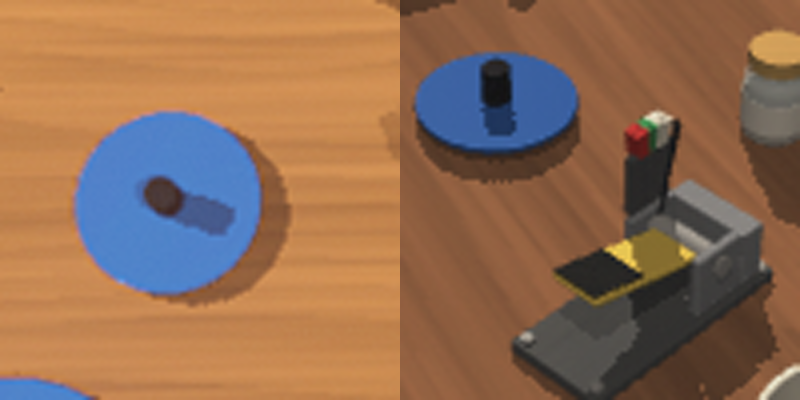

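View pics/c2.png

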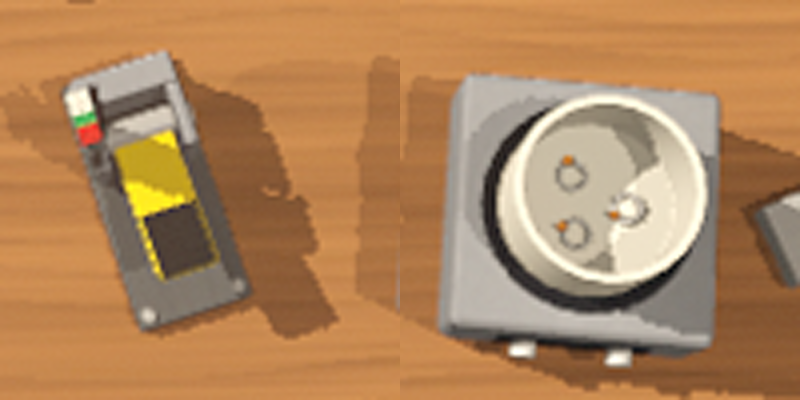

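View pics/c3.png

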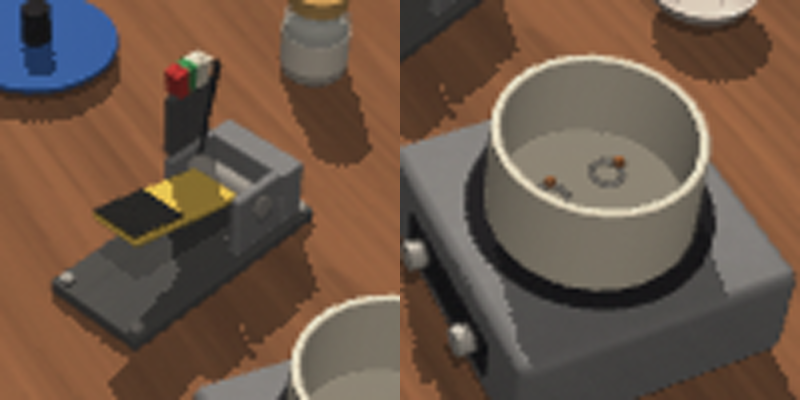

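Candidates for the lid (top view): (242,240), flange radius about 68–69 mm; (203,319), about 101 mm; (397,331), about 101 mm. The 142 mm flange only fits the one at (242,240). The crop shows it knob up at world (572,274). The pad is at about (340,257) and the drum at about (436,239).

```bash
python3 -m inch '[4.4,-2.3,-0.5,0,0,0,1,8.8,-4.6,-1,0,0,0,1,13.2,-6.9,-1.5,0,0,0,1,17.6,-9.2,-2,0,0,0,1,22,-11.5,-2.5,0,0,0,1]'; python3 - <<'E'
from plant import bot
print(bot.get_obs()['tool_pos'])
E
```

```text
time: 0.65
tool_pos: [342.4, 394.3, 200.9]
tcp_rot: [-3.14, -0.0, 2.909]
contact_force: [0.1, 1.2, 0.6]
grip_width: 91.4
[342.4306429  394.34157982 200.92876209]
```

```bash
python3 - <<'E'
from plant import bot
from h import *
# drum rim, paddle measurements: points by hand from crops of frame 0
t=bot.calibration("top"); s=bot.calibration("side")
T=lambda x,y,ox,oy:(x/4+ox,y/4+oy)
# rim outer far/left/right from c2 right crop (origin 385,190)
im=cv2.imread("pics/top0.png"); ims=cv2.imread("pics/side0.png")
# pad corners etc. c2 left (295,195); side c3 left (285,215)
pairs={'foot screw A':((148,315),(68,278)),'foot screw B':((238,285),(136,328)),'pad near-left':((164,277),(97,210)),'pad near-right':((215,260),(135,240))}
for k,(a,b) in pairs.items():
    print(k,triang([(t,T(*a,295,195),False),(s,T(*b,285,215),False)]).round(1))
for k,(a,b) in {'nearL':((142,328),(52,290)),'nearR':((250,293),(140,347))}.items():
    print(k,onplane(t,*T(*a,295,195),12).round(1),onplane(s,*T(*b,285,215),12).round(1))
# rim outer points top
pts=np.array([(607,93),(540,117),(660,107),(700,160),(709,200),(505,160),(520,138),(698,240)],float)
pts=np.array([T(*p,385,190) for p in pts]); print('rim top',circ(onplane(t,pts[:,0],pts[:,1],150.)))
pts=np.array([(591,57),(530,77),(497,110),(490,145),(505,180),(545,205),(600,214),(650,208),(690,185),(709,150),(700,110),(660,75)],float)
pts=np.c_[(pts[:,0]-400)/4+335,pts[:,1]/4+275]; print('rim side',circ(onplane(s,pts[:,0],pts[:,1],150.)))
E
```

```text
foot screw A [466.8   2.1  12.8]
foot screw B [488.2 -66.   11.8]
pad near-left [485.7  -9.3  82.2]
pad near-right [497.5 -46.1  78.2]
nearL [457.4   6.7  12. ] [450.9  -2.8  12. ]
nearR [482.6 -75.1  12. ] [481.1 -83.9  12. ]
rim top (np.float64(542.2522570077641), np.float64(-560.5680551741059), np.float64(68.70999477833901))
rim side (np.float64(545.1180258115481), np.float64(-290.38671977158566), np.float64(64.73859719415852))
```

```bash
python3 -m inch '[4.5,-2.2,-1,0,0,0,1,9,-4.5,-2,0,0,0,1,13.5,-6.8,-3,0,0,0,1,18,-9.2,-4,0,0,0,1,22.5,-11.7,-5.5,0,0,0,1]'; python3 - <<'E'
from plant import bot
from h import *
t=bot.calibration("top")
pts=np.array([(607,93),(540,117),(660,107),(700,160),(709,200),(505,160),(520,138),(698,240)],float)
pts=np.c_[(pts[:,0]-400)/4+385,pts[:,1]/4+190]; print('rim top',circ(onplane(t,pts[:,0],pts[:,1],150.)))
o=bot.get_obs();c=bot.calibration("wrist");im=bot.capture("wrist")[:,:,::-1].copy();cv2.imwrite("pics/w1.png",im)
print(o['tool_pos']); np.save("w1.npy",c['cam_to_world'])
from scipy.spatial.transform import Rotation as R
r=R.from_euler('xyz',o['tcp_rot']).as_matrix(); print(r)
print(proj(c,[[572,274,52],o['tool_pos']],True))
E
```

```text
time: 1.15
tool_pos: [559.6, 281.5, 148.7]
tcp_rot: [-3.141, 0.0, 2.909]
contact_force: [-0.5, 1.5, 0.2]
grip_width: 91.6
rim top (np.float64(544.9058225242005), np.float64(-285.6753915552101), np.float64(70.03276317893368))
[559.56592475 281.48766643 148.73062474]
[[-9.73032605e-01  2.30667612e-01 -4.48901218e-05]
 [ 2.30667565e-01  9.73032239e-01 -8.57934325e-04]
 [-1.54218127e-04 -8.45152766e-04 -9.99999631e-01]]
[[316.94848292 252.36846541]
 [322.58723779 289.57016272]]
```

View pics/w1.png

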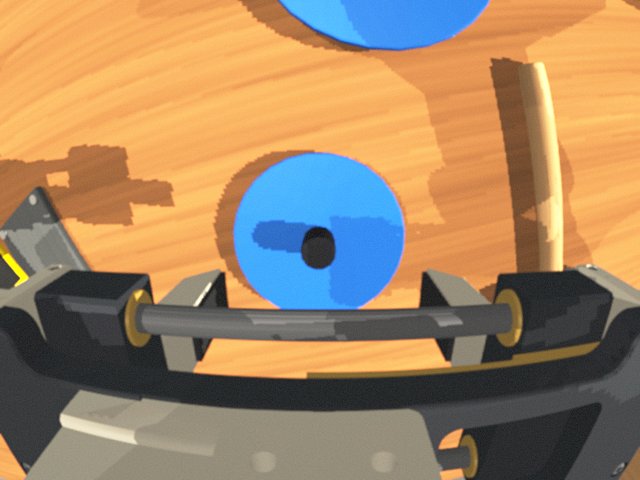

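The lid's flange is centred near (319,232) and the knob top near (318,255). Next I'll fit both.

```bash
python3 - <<'E'
from plant import bot
from h import *
c=bot.calibration("wrist"); c['cam_to_world']=np.load("w1.npy")
im=cv2.imread("pics/w1.png")
hsv=cv2.cvtColor(im,cv2.COLOR_BGR2HSV); m=cv2.inRange(hsv,(100,120,60),(125,255,255)); m[:120]=0;m[305:]=0
k=max(cv2.findContours(m,0,cv2.CHAIN_APPROX_NONE)[0],key=cv2.contourArea)
h=k[:,0,:].astype(float); h=h[h[:,1]<298]
P=onplane(c,h[:,0],h[:,1],18.,True); a=circ(P); print(a, np.abs(np.hypot(P[:,0]-a[0],P[:,1]-a[1])-a[2]).max())
g=cv2.inRange(im,(0,0,0),(45,45,45)); g[:215]=0;g[275:]=0;g[:,:290]=0;g[:,350:]=0
ys,xs=np.nonzero(g); print(xs.min(),xs.max(),ys.min(),ys.max())
# knob silhouette model: top & bottom circles
best=[]
from scipy.optimize import minimize
hull=np.zeros((480,640),np.uint8)
th=np.linspace(0,2*np.pi,60)
def iou(p):
    pts=[[p[0]+13*np.cos(t),p[1]+13*np.sin(t),z] for z in(18,52) for t in th]
    q=cv2.convexHull(np.round(proj(c,pts,True)*16).astype(np.int32))
    A=np.zeros((480,640),np.uint8);cv2.fillConvexPoly(A,q,255,shift=4)
    return -((A>0)&(g>0)).sum()/((A>0)|(g>0)).sum()
r=minimize(iou,a[:2],method='Nelder-Mead',options=dict(initial_simplex=[[a[0],a[1]],[a[0]+6,a[1]],[a[0],a[1]+6]]));print(r.x,r.fun)
E
```

```text
(np.float64(572.3367785012298), np.float64(274.2871222895294), np.float64(69.68713761203762)) 0.8725446875229466
304 332 228 266
[572.31211076 274.30402521] -0.18002915451895043
```

```bash
python3 -m inch '[0.7,-0.4,-3,0,0,0,1,1.3,-0.7,-6,0,0,0,1,1.3,-0.7,-9,0,0,0,1,1.3,-0.7,-12,0,0,0,1,1.3,-0.7,-12.4,0,0,0,1]'; python3 - <<'E'
from plant import bot
print(bot.get_obs()['tool_pos'])
E
```

```text
time: 1.7
tool_pos: [576.6, 269.0, 18.7]
tcp_rot: [-3.136, -0.002, 2.904]
contact_force: [-0.3, -0.3, 0.4]
grip_width: 91.7
[576.5952965  268.98916133  18.72724781]
```

```bash
python3 -m inch '[-0.4,0.5,0.5,0,0,0,1,-0.4,0.5,0.5,0,0,0,1,-0.4,0.5,0.5,0,0,0,1,-0.4,0.5,0.5,0,0,0,1,-0.4,0.5,0.5,0,0,0,1]'; python3 - <<'E'
from plant import bot
from h import *
o=bot.get_obs();print(o['tool_pos'])
c=bot.calibration("wrist");cv2.imwrite("pics/w2.png",bot.capture("wrist")[:,:,::-1])
cv2.imwrite("pics/s2.png",bot.capture("side")[120:320,200:420,::-1].repeat(3,0).repeat(3,1))
E
```

```text
time: 2.2
tool_pos: [572.8, 274.1, 24.3]
tcp_rot: [-3.136, -0.001, 2.904]
contact_force: [1.2, 0.5, -0.0]
grip_width: 92.2
[572.76949619 274.08258613  24.28167096]
```

View pics/w2.png

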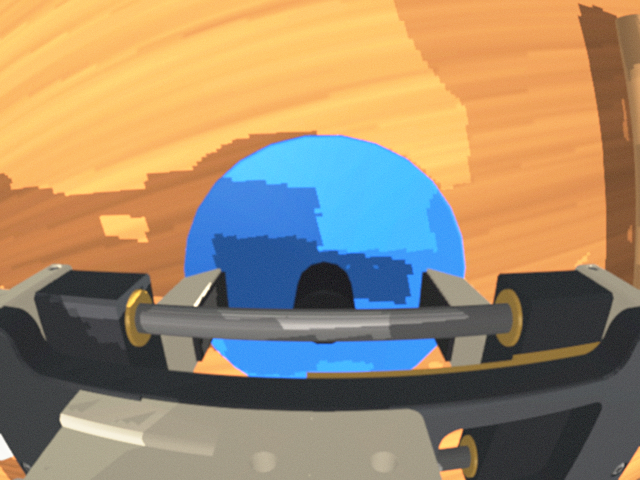

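View pics/s2.png

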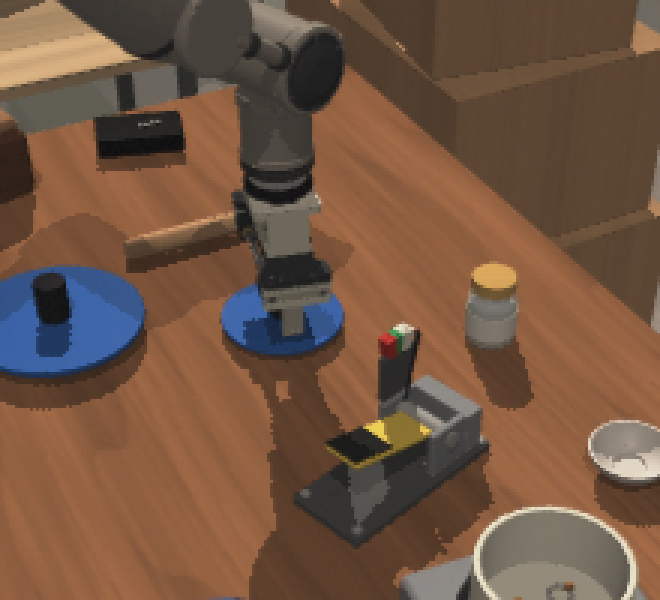

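The knob, at about (324,300) in the wrist view, is midway between the fingers, so I'll close on it.

```bash
python3 -m inch '[0,0,0,0,0,0,-1,0,0,0,0,0,0,-1,0,0,0,0,0,0,-1,0,0,0,0,0,0,-1,0,0,0,0,0,0,-1]'; python3 -m inch '[0,0,0,0,0,0,-1,0,0,0,0,0,0,-1,0,0,0,0,0,0,-1,0,0,1,0,0,0,-1,0,0,2,0,0,0,-1]'
```

```text
time: 2.8
tool_pos: [572.7, 274.0, 24.0]
tcp_rot: [-3.136, -0.002, 2.904]
contact_force: [-0.2, 0.7, 0.3]
grip_width: 56.5
time: 3.3
tool_pos: [572.5, 273.9, 44.5]
tcp_rot: [-3.136, -0.002, 2.904]
contact_force: [1.0, -0.6, -2.0]
grip_width: 24.9
```

```bash
python3 -m inch '[0,0,1,0,0,0,-1,0,0,3,0,0,0,-1,0,0,6,0,0,0,-1,0,0,9,0,0,0,-1,0,0,9,0,0,0,-1]'; python3 - <<'E'
from plant import bot
from h import *
o=bot.get_obs();print(o['tool_pos'],o['contact_force'],o['grip_width'])
c=bot.calibration("wrist");cv2.imwrite("pics/w3.png",bot.capture("wrist")[:,:,::-1]);np.save("w3.npy",c['cam_to_world'])
im=bot.capture("side")[:,:,::-1];cv2.imwrite("pics/side3.png",im)
cv2.imwrite("pics/s3.png",im[140:290,200:400].repeat(4,0).repeat(4,1))
E
```

```text
time: 3.8
tool_pos: [575.0, 274.8, 140.4]
tcp_rot: [-3.141, 0.006, 2.904]
contact_force: [0.6, -0.4, -1.2]
grip_width: 24.9
[575.03790424 274.82002695 140.39117301] [ 0.62625406 -0.41936669 -1.22640587] 24.87851402088726
```

View pics/w3.png

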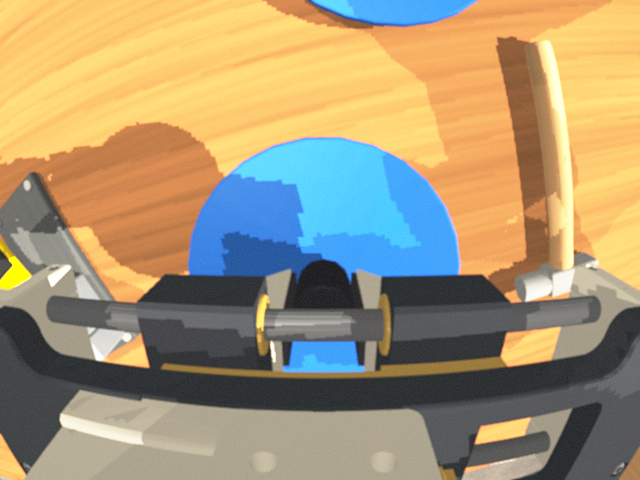

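View pics/s3.png

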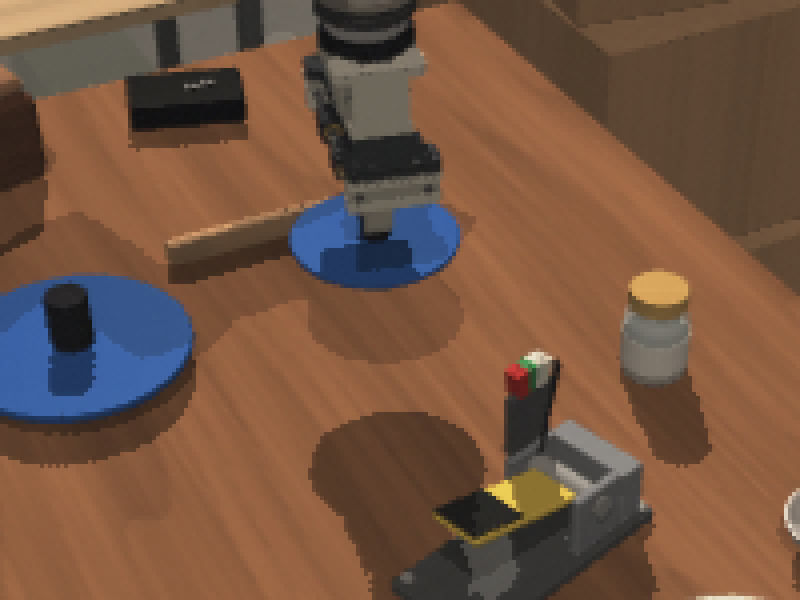

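The lid is in hand and level, with the flange about 270 px wide in the wrist view. Next I'll work out its height and centre relative to the TCP.

```bash
cat > lidfit.py <<'E'
from plant import bot
from h import *
def fit(im,T,tool,ymax=262,rr=71.):
    from scipy.optimize import least_squares
    c=bot.calibration("wrist"); c['cam_to_world']=T
    hsv=cv2.cvtColor(im,cv2.COLOR_BGR2HSV); m=cv2.inRange(hsv,(100,120,60),(125,255,255)); m[:100]=0;m[ymax:]=0
    k=max(cv2.findContours(m,0,cv2.CHAIN_APPROX_NONE)[0],key=cv2.contourArea)
    h=k[:,0,:].astype(float); h=h[(h[:,1]<ymax-4)]
    ctr=proj(c,[[tool[0],tool[1],tool[2]]],True)[0]
    # outer boundary only: convex hull
    H=cv2.convexHull(h.astype(np.float32))[:,0,:]
    d=np.array([abs(cv2.pointPolygonTest(H[:,None,:],tuple(map(float,p)),True)) for p in h]); h=h[(d<2)&(h[:,1]<ymax-8)]
    cc=(h.mean(0)); v=h-cc; h=h  # boundary px is inside by .5
    def res(p):
        P=onplane(c,h[:,0],h[:,1],p[2],True); return np.hypot(P[:,0]-p[0],P[:,1]-p[1])-(rr-.4)
    r=least_squares(res,[tool[0],tool[1],tool[2]-5],loss='soft_l1'); return r.x, np.sqrt(np.mean(r.fun**2)),len(h)
E
python3 - <<'E'
from lidfit import *
tool=[575.04,274.82,140.39]
x,e,n=fit(cv2.imread("pics/w3.png"),np.load("w3.npy"),tool); print(x,x-tool,e,n)
x,e,n=fit(cv2.imread("pics/w1.png"),np.load("w1.npy"),[572,274,23]); print('on bench',x,e,n)
E
```

```text
[576.87134902 274.70620003 124.81126621] [  1.83134902  -0.11379997 -15.57873379] 0.20690011974942235 350
on bench [573.40647654 274.01513378  14.10817171] 0.26503793126568415 274
```

```bash
python3 - <<'E'
from lidfit import *
from scipy.spatial.transform import Rotation as R
def TT(p,r): M=np.eye(4);M[:3,:3]=R.from_euler('xyz',r).as_matrix();M[:3,3]=p;return M
t3=TT([575.038,274.82,140.391],[-3.141,.006,2.904]); t2=TT([572.77,274.083,24.282],[-3.136,-.001,2.904])
T2=t2@np.linalg.inv(t3)@np.load("w3.npy")
x,e,n=fit(cv2.imread("pics/w2.png"),T2,[572.77,274.08,24.28]); print(x,x-[572.77,274.08,24.28],e,n)
print(bot.get_obs()['tool_pos'],bot.get_obs()['tcp_rot'])
E
```

```text
[573.34857665 274.48027037  15.61606651] [ 0.57857665  0.40027037 -8.66393349] 0.19859665222665876 359
[572.72118893 273.98623656 135.62767127] [-3.13660617e+00 -4.06321582e-04  2.90412247e+00]
```

Closing overlapped with the lift, so the lid hangs about 7 mm lower than intended. There's plenty of time, so I'll set it down and grip it properly.

```bash
python3 -m inch '[0,0,-3,0,0,0,-1,0,0,-6,0,0,0,-1,0,0,-9,0,0,0,-1,0,0,-10.2,0,0,0,-1,0,0,-10.4,0,0,0,-1]';  python3 -m inch '[0,0,0,0,0,0,-1,0,0,0,0,0,0,0,0,0,0,0,0,0,0,0,0,0,0,0,0,0,0,0,0,0,0,0,0]'
```

```text
time: 4.4
tool_pos: [571.5, 273.4, 29.9]
tcp_rot: [-3.134, -0.004, 2.904]
contact_force: [0.2, -0.0, -1.6]
grip_width: 25.1
time: 4.9
tool_pos: [571.7, 273.5, 30.4]
tcp_rot: [-3.135, -0.003, 2.904]
contact_force: [-0.5, 0.6, -0.1]
grip_width: 45.3
```

```bash
python3 -m inch '[0.1,0,-0.3,0,0,0,0,0.1,0,-0.7,0,0,0,0,0.1,0,-0.7,0,0,0,0,0.1,0,-0.7,0,0,0,-1,0.1,0,-0.7,0,0,0,-1]';  python3 -m inch '[0,0,0,0,0,0,-1,0,0,0,0,0,0,-1,0,0,0,0,0,0,-1,0,0,0,0,0,0,-1,0,0,0,0,0,0,-1]'
```

```text
time: 5.4
tool_pos: [572.7, 273.5, 23.3]
tcp_rot: [-3.135, -0.003, 2.904]
contact_force: [-0.9, 0.3, 0.2]
grip_width: 34.3
time: 5.9
tool_pos: [572.8, 273.6, 23.4]
tcp_rot: [-3.135, -0.003, 2.904]
contact_force: [-0.5, 0.1, 1.4]
grip_width: 25.0
```

```bash
python3 -m inch '[0,0,2,0,0,0,-1,0,0,6,0,0,0,-1,0,0,10,0,0,0,-1,0,0,14.5,0,0,0,-1,0,0,19,0,0,0,-1]';  python3 - <<'E'
from lidfit import *
o=bot.get_obs();c=bot.calibration("wrist");im=bot.capture("wrist")[:,:,::-1].copy();cv2.imwrite("pics/w4.png",im)
x,e,n=fit(im,c['cam_to_world'],o['tool_pos']);print(o['tool_pos'],x,x-o['tool_pos'],e,n,o['contact_force'])
E
```

```text
time: 6.4
tool_pos: [572.2, 273.4, 214.7]
tcp_rot: [-3.134, -0.004, 2.904]
contact_force: [0.7, 0.9, -1.7]
grip_width: 25.0
[572.21227677 273.37434052 214.67370149] [572.2089806  273.67273726 206.52556124] [-3.29617025e-03  2.98396745e-01 -8.14814025e+00] 0.19273406415373392 362 [ 0.70466326  0.88330868 -1.66383493]
```

```bash
python3 -m inch '[0.4,-3,0,0,0,0,-1,0.8,-7,0,0,0,0,-1,1.2,-11,0,0,0,0,-1,1.6,-15,0,0,0,0,-1,2,-19,0,0,0,0,-1]';  python3 -m inch '[0.2,-4,0,0,0,0,-1,0.4,-8,0,0,0,0,-1,0.6,-12,0,0,0,0,-1,0.8,-16,0,0,0,0,-1,0.8,-18,0,0,0,0,-1]'; python3 - <<'E'
from plant import bot
from h import *
c=bot.calibration("wrist");im=bot.capture("wrist")[:,:,::-1].copy();cv2.imwrite("pics/w5.png",im);np.save("w5.npy",c['cam_to_world'])
print(proj(c,[545,-287,150],True))
E
```

```text
time: 6.95
tool_pos: [595.0, 83.0, 223.4]
tcp_rot: [-3.141, 0.007, 2.904]
contact_force: [1.2, -0.3, -1.9]
grip_width: 24.8
time: 7.45
tool_pos: [602.7, -100.4, 222.7]
tcp_rot: [-3.14, 0.007, 2.902]
contact_force: [-0.1, 0.2, -0.7]
grip_width: 25.2
[[ 68.97761002 226.64907024]]
```

View pics/w5.png

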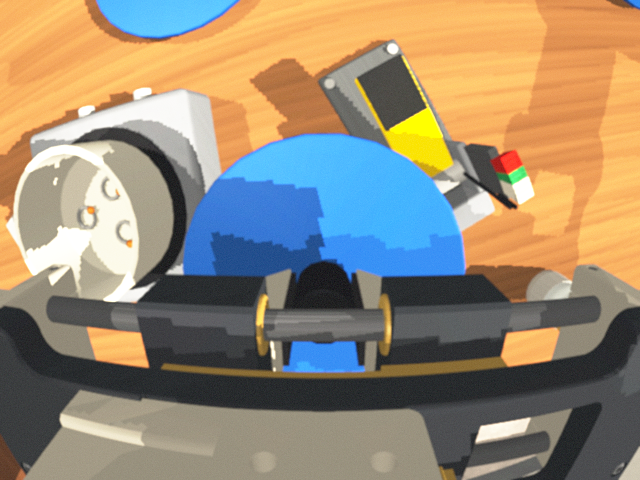

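The drum rim is at about (75,220) and mostly visible. The pad is at about (392,90), with the foot screws at (392,48) and (330,84). I'll zoom in on both.

```bash
python3 - <<'E'
import cv2
im=cv2.imread("pics/w5.png")
cv2.imwrite("pics/c5.png",cv2.resize(im[130:310,0:200],(800,720)[::1] and (660,594),interpolation=cv2.INTER_CUBIC))
cv2.imwrite("pics/c5b.png",cv2.resize(im[30:190,310:510],(750,600),interpolation=cv2.INTER_CUBIC))
E
```

```text
(no output)
```

View pics/c5.png

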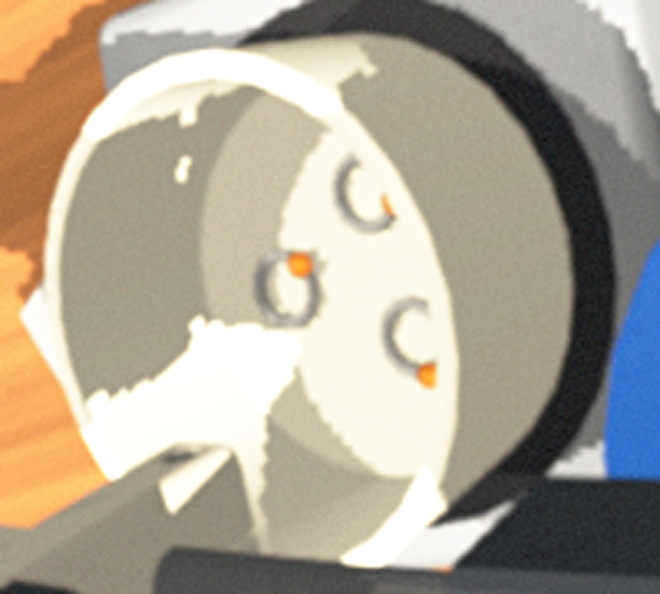

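View pics/c5b.png

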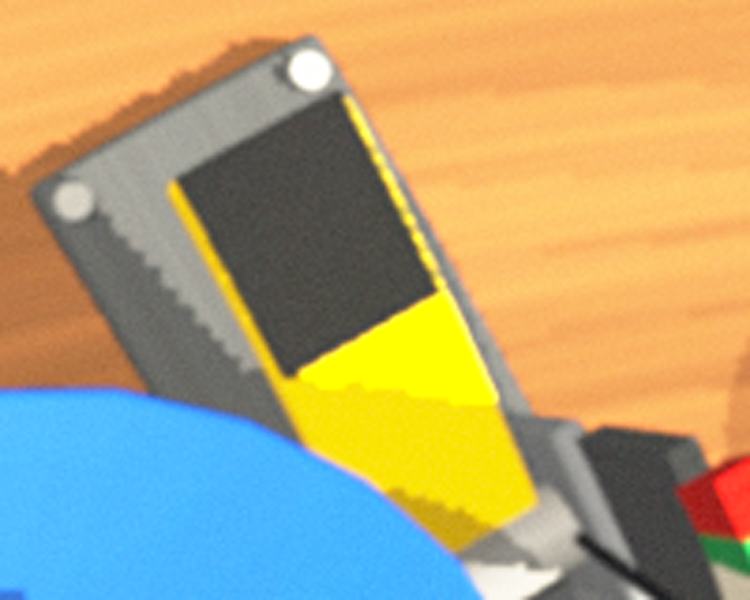

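```bash
python3 - <<'E'
from plant import bot
from h import *
from scipy.optimize import least_squares
c=bot.calibration("wrist"); c['cam_to_world']=np.load("w5.npy")
p=np.array([(215,47),(165,63),(130,85),(85,135),(60,180),(47,230),(46,280),(60,340),(75,390),(90,435),(340,100),(375,140),(405,180),(432,235),(450,290),(459,340),(458,400),(448,460)],float)/3.3+[0,130]
P=onplane(c,p[:,0],p[:,1],150.,True); a=circ(P);print(a,(np.hypot(P[:,0]-a[0],P[:,1]-a[1])-a[2]).round(1))
r=least_squares(lambda q:np.hypot(P[:,0]-q[0],P[:,1]-q[1])-66,[545,-287],loss='soft_l1',f_scale=1);print(r.x,r.fun.round(1))
# paddle
q=np.array([(310,68),(73,200)],float)/3.75+[310,30]; Q=onplane(c,q[:,0],q[:,1],14.,True);print('screws',Q.round(1))
q=np.array([(345,93),(180,180),(438,292),(293,376)],float)/3.75+[310,30]
Z=np.array([84.,84,72,72]); Q=np.array([onplane(c,a_,b_,z,True) for (a_,b_),z in zip(q,Z)]);print('pad',Q.round(1),Q.mean(0))
d=Q[2:].mean(0)-Q[:2].mean(0);print('yaw',np.arctan2(d[1],d[0]),np.linalg.norm(d), np.linalg.norm(Q[0]-Q[1]))
E
```

```text
(np.float64(547.4896508567396), np.float64(-287.634216608412), np.float64(64.79442925728186)) [ 0.7 -0.6 -1.  -0.7  0.9  1.8  1.4 -1.5 -1.7  0.4  0.  -0.6 -0.1 -0.
  0.2  0.4  0.   0.3]
[ 548.74241733 -288.4135636 ] [ 0.9 -0.5 -1.1 -1.1  0.2  0.8  0.  -3.2 -3.7 -1.8  0.2 -0.6 -0.2 -0.4
 -0.4 -0.4 -1.1 -1.1]
screws [[466.2   2.9  14. ]
 [488.3 -66.5  14. ]]
pad [[485.7  -7.3  84. ]
 [497.6 -46.7  84. ]
 [532.1   6.1  72. ]
 [544.2 -30.8  72. ]] [514.89627132 -19.68531703  78.        ]
yaw 0.30423413536865673 50.213922682882995 41.11889702979744
```

```bash
python3 - <<'E'
import cv2,numpy as np
t=cv2.imread("pics/top0.png");s=cv2.imread("pics/side0.png")
cv2.imwrite("pics/c6.png",np.hstack([cv2.resize(t[210:275,402:467],(400,400),interpolation=cv2.INTER_CUBIC),cv2.resize(s[285:350,352:417],(400,400),interpolation=cv2.INTER_CUBIC)]))
E
```

```text
(no output)
```

View pics/c6.png

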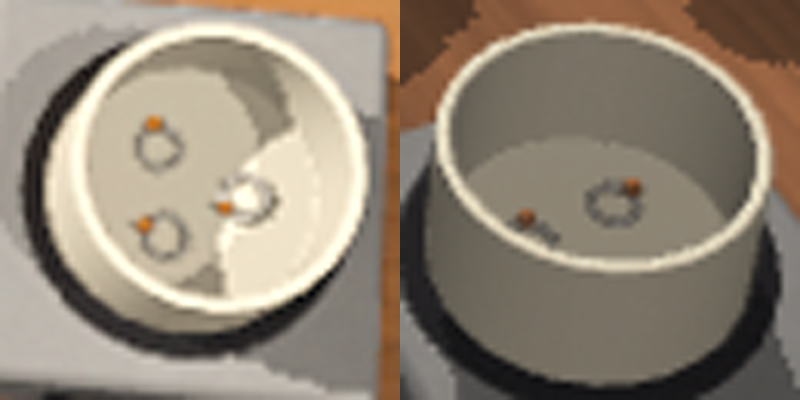

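```bash
python3 - <<'E'
from plant import bot
from h import *
th=np.linspace(0,2*np.pi,240,endpoint=False)
for n,f,x0 in(("top0","top",(546,-287)),("side0","side",(546,-288)),("w5","wrist",(547,-288))):
    g=cv2.imread(f"pics/{n}.png").astype(np.float32); g=g[:,:,0]*.6+g[:,:,1]*.4  # blue-ish: rim whitest
    c=bot.calibration(f); fi=f=="wrist"
    if fi: c['cam_to_world']=np.load("w5.npy")
    def S(x,y):
        def m(r):
            q=proj(c,np.c_[x+r*np.cos(th),y+r*np.sin(th),np.full(240,150.)],fi).astype(np.float32)
            v=cv2.remap(g,q[:,0],q[:,1],cv2.INTER_LINEAR); 
            return np.where(q[:,1]<265,v,np.nan) if fi else v
        return np.nanmean(m(63)-0.5*m(56)-.5*m(70))
    G=np.array([[S(x,y),x,y] for x in np.arange(x0[0]-10,x0[0]+10,.5) for y in np.arange(x0[1]-10,x0[1]+10,.5)])
    b=G[G[:,0]>G[:,0].max()-1.5]; print(n,G[G[:,0].argmax()],b[:,1:].mean(0),b[:,1:].std(0))
E
```

```text
top0 [  85.66884613  549.         -287.        ] [ 549.         -286.64285714] [0.37796447 0.34992711]
side0 [  96.3004303  546.5       -287.5      ] [ 546.58333333 -287.58333333] [0.34359214 0.34359214]
w5 [  56.99363708  549.5        -290.5       ] [ 549.20833333 -290.16666667] [0.73479967 0.65616732]
```

```bash
python3 - <<'E'
from plant import bot
o=bot.get_obs();print(o['tool_pos'],o['tcp_rot'],o['contact_force'])
E
python3 -m inch '[-1.3,-4.4,0,0,0,0,-1,-2.6,-8.8,0,0,0,0,-1,-3.9,-13.2,0,0,0,0,-1,-5,-17.6,0,0,0,0,-1,-5.4,-18.5,0,0,0,0,-1]'; python3 -m inch '[0,0,0,0,0,0,-1,0,0,0,0,0,0,-1,0,0,0,0,0,0,-1,0,0,0,0,0,0,-1,0,0,0,0,0,0,-1]'
```

```text
[ 602.64336395 -102.51346374  222.603971  ] [-3.13922221  0.00694984  2.90038423] [-0.33221191 -2.14465535 -1.54437734]
time: 8.0
tool_pos: [547.0, -291.7, 221.9]
tcp_rot: [-3.138, 0.006, 2.896]
contact_force: [0.5, -0.1, -1.7]
grip_width: 25.1
time: 8.5
tool_pos: [547.5, -290.6, 222.0]
tcp_rot: [-3.138, 0.006, 2.898]
contact_force: [0.0, 1.0, -0.9]
grip_width: 25.5
```

```bash
python3 -m inch '[0.1,0.24,-1,0,0,0,-1,0.1,0.24,-2,0,0,0,-1,0.1,0.24,-3,0,0,0,-1,0.1,0.24,-4.2,0,0,0,-1,0.1,0.24,-4.2,0,0,0,-1]'; python3 - <<'E'
from lidfit import *
o=bot.get_obs();c=bot.calibration("wrist");im=bot.capture("wrist")[:,:,::-1].copy();cv2.imwrite("pics/w7.png",im)
print(o['tool_pos']);x,e,n=fit(im,c['cam_to_world'],o['tool_pos']);print(x-o['tool_pos'],e)
im=bot.capture("side")[:,:,::-1];cv2.imwrite("pics/side7.png",im);t=bot.capture("top")[:,:,::-1];cv2.imwrite("pics/top7.png",t)
cv2.imwrite("pics/c7.png",np.hstack([cv2.resize(t[190:290,385:485],(400,400),interpolation=2),cv2.resize(im[260:360,330:430],(400,400),interpolation=2)]))
E
```

```text
time: 9.0
tool_pos: [547.5, -287.6, 177.3]
tcp_rot: [-3.139, 0.002, 2.898]
contact_force: [-0.1, 0.3, -1.6]
grip_width: 25.1
[ 547.46503228 -287.56710773  177.28501252]
[-0.63620754  0.3532126  -9.03321405] 0.2710277102662112
```

View pics/c7.png

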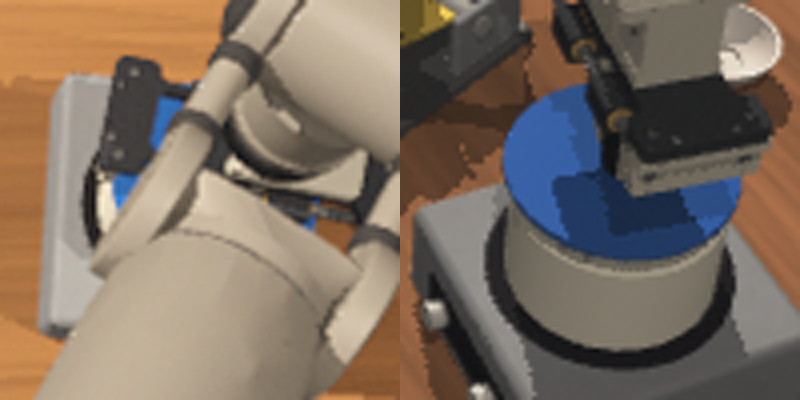

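View pics/w7.png

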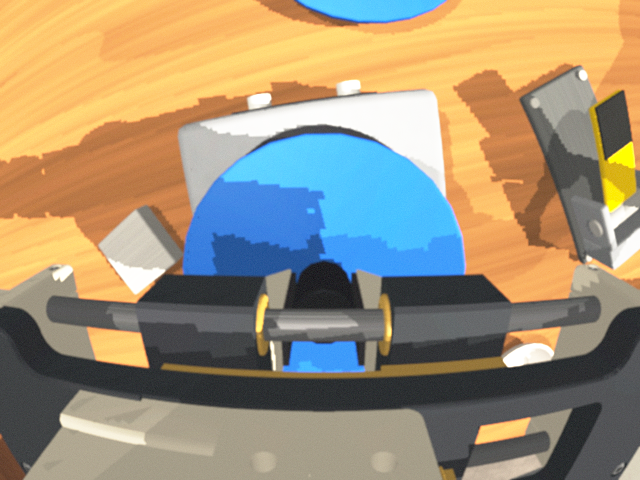

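The lid is above the drum: in the side view the flange is concentric over the rim, and the wrist view shows the base evenly around it. I'll lower it slowly.

```bash
python3 -m inch '[0.1,0,-0.2,0,0,0,-1,0.1,0,-0.4,0,0,0,-1,0.1,0,-0.6,0,0,0,-1,0.1,0,-0.8,0,0,0,-1,0.1,0,-0.8,0,0,0,-1]'
```

```text
time: 9.65
tool_pos: [549.5, -288.3, 171.7]
tcp_rot: [-3.138, 0.006, 2.898]
contact_force: [-0.1, 0.2, -1.4]
grip_width: 25.2
```

```bash
python3 -m inch '[-0.05,0,-0.2,0,0,0,-1,-0.05,0,-0.4,0,0,0,-1,-0.05,0,-0.6,0,0,0,-1,-0.05,0,-0.7,0,0,0,-1,-0.05,0,-0.7,0,0,0,-1]'
```

```text
time: 10.15
tool_pos: [548.9, -288.2, 164.5]
tcp_rot: [-3.138, 0.006, 2.898]
contact_force: [0.5, 0.6, -1.1]
grip_width: 25.2
```

```bash
python3 -m inch '[0,0,-0.1,0,0,0,-1,0,0,-0.2,0,0,0,-1,0,0,-0.3,0,0,0,-1,0,0,-0.4,0,0,0,-1,0,0,-0.4,0,0,0,-1]'
```

```text
time: 10.65
tool_pos: [549.1, -288.3, 161.3]
tcp_rot: [-3.138, 0.007, 2.898]
contact_force: [-1.0, 0.2, 5.2]
grip_width: 25.0
```

Force changed from −1.5 to +5 N at the expected height, so the lid is seated. Releasing now.

```bash
python3 -m inch '[0,0,0.05,0,0,0,0.2,0,0,0.05,0,0,0,0.2,0,0,0.05,0,0,0,0.2,0,0,0.05,0,0,0,0.2,0,0,0.05,0,0,0,0.2]'; python3 -m inch '[0,0,1,0,0,0,0.2,0,0,3,0,0,0,0.2,0,0,5,0,0,0,0.2,0,0,7,0,0,0,0.2,0,0,9,0,0,0,0.2]'; python3 - <<'E'
from lidfit import *
o=bot.get_obs();c=bot.calibration("wrist");im=bot.capture("wrist")[:,:,::-1].copy();cv2.imwrite("pics/w8.png",im)
im2=bot.capture("side")[:,:,::-1];cv2.imwrite("pics/side8.png",im2)
cv2.imwrite("pics/c8.png",np.hstack([cv2.resize(im2[260:360,330:430],(400,400),interpolation=2),cv2.resize(im,(533,400))[:,:400]]))
print(o['tool_pos'])
np.save("w8.npy",c['cam_to_world'])
print(fit(im,c['cam_to_world'],[548,-288,160],300))
E
```

```text
time: 11.15
tool_pos: [549.0, -288.3, 161.7]
tcp_rot: [-3.138, 0.006, 2.898]
contact_force: [-0.0, -0.0, -0.0]
grip_width: 54.1
time: 11.65
tool_pos: [549.1, -288.3, 253.4]
tcp_rot: [-3.138, 0.007, 2.898]
contact_force: [1.1, 0.2, 0.1]
grip_width: 55.4
[ 549.07073663 -288.31683225  253.39468012]
(array([ 547.98103711, -288.1618067 ,  152.41960915]), np.float64(0.4427060929453226), 371)
```

View pics/c8.png

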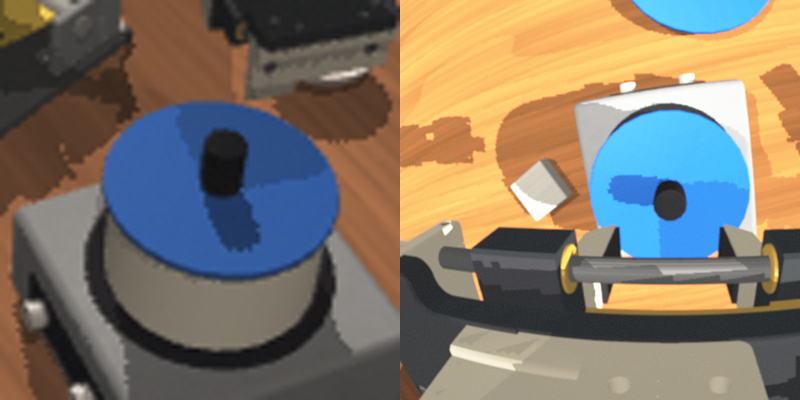

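View pics/w8.png

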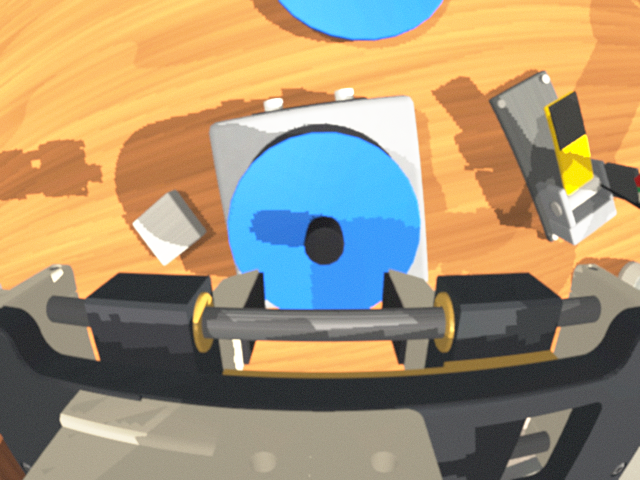

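The lid is seated concentric and level: flange centre about (548,-288), top about 156 after the view's known bias, and the fingers are clear at 55 mm. Next, the paddle: pad at (515,-20,78), yaw 0.304. I'll shut the fingers and turn the tool +31°.

```bash
python3 -m inch '[-0.6,4.6,0,0,0,6.3,-1,-1.3,9.2,0,0,0,12.6,-1,-2,13.8,0,0,0,18.9,-1,-2.7,18.4,0,0,0,25.2,-1,-3.4,23,0,0,0,31.4,-1]'; python3 -m inch '[0,1.5,-1,0,0,0,-1,0,3.5,-4,0,0,0,-1,0,3.8,-8,0,0,0,-1,0,3.8,-11,0,0,0,-1,0,3.8,-11,0,0,0,-1]';python3 - <<'E'
from lidfit import *
o=bot.get_obs();print(o['tool_pos'],o['tcp_rot'],o['contact_force'],o['grip_width'])
c=bot.calibration("wrist");im=bot.capture("wrist")[:,:,::-1].copy();cv2.imwrite("pics/w9.png",im);np.save("w9.npy",c['cam_to_world'])
im2=bot.capture("side")[:,:,::-1];cv2.imwrite("pics/side9.png",im2)
cv2.imwrite("pics/c9.png",cv2.resize(im2[200:320,270:430],(800,600),interpolation=2))
E
```

```text
time: 12.25
tool_pos: [515.2, -57.3, 254.8]
tcp_rot: [-3.136, 0.012, -2.833]
contact_force: [0.9, 1.2, 0.0]
grip_width: 19.4
time: 12.75
tool_pos: [512.2, -18.5, 140.7]
tcp_rot: [-3.14, 0.004, -2.833]
contact_force: [-0.1, -0.2, -0.0]
grip_width: 0.6
[512.15500307 -18.46917448 140.67521053] [-3.14034612  0.00402828 -2.83281204] [-0.14782516 -0.20192307 -0.01987012] 0.5528696777089022
```

View pics/w9.png

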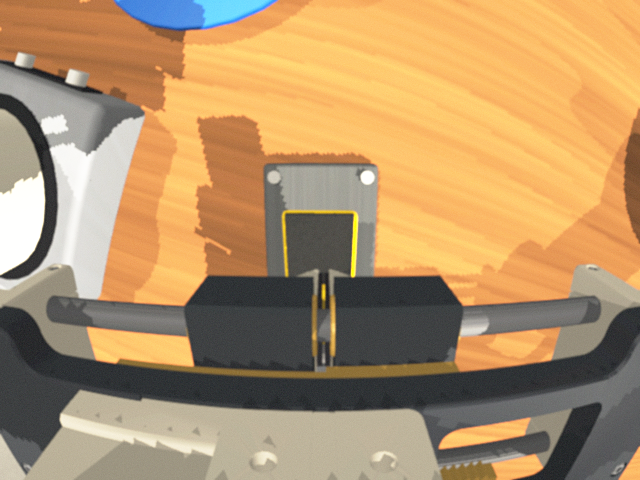

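View pics/c9.png

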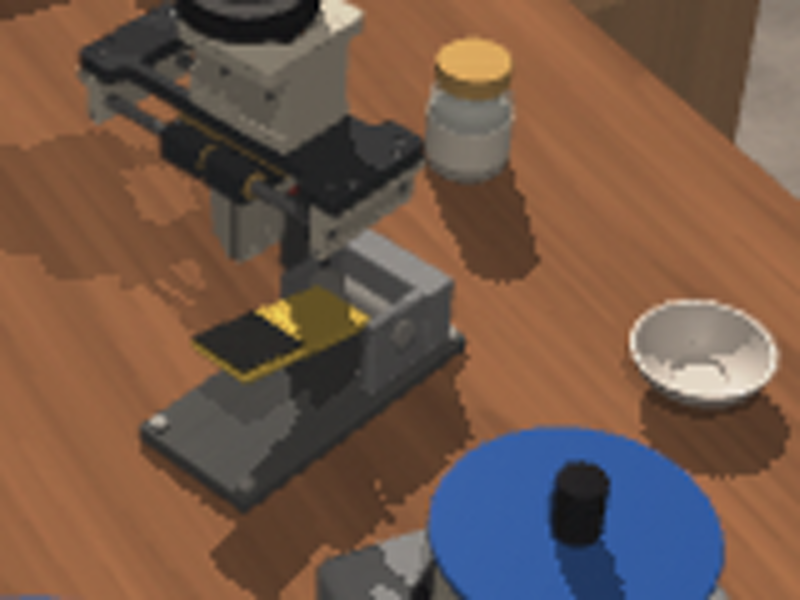

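```bash
python3 - <<'E'
from plant import bot
from h import *
c=bot.calibration("wrist"); c['cam_to_world']=np.load("w9.npy")
Q=onplane(c,np.array([285.,357]),np.array([212.,212]),84.,True);print('paddle tip corners',Q.round(1)); m=Q.mean(0)
S=onplane(c,np.array([274.,368]),np.array([177.,177]),14.,True);print('screws',S.round(1))
d=S[0]-S[1]; yaw=np.arctan2(d[0],-d[1]);print('yaw',yaw)
ax=np.array([np.cos(yaw),np.sin(yaw)]);ay=np.array([-ax[1],ax[0]])
print('tool from tip in paddle x,y',(np.array([512.2,-18.5])-m[:2])@ax,(np.array([512.2,-18.5])-m[:2])@ay)
t=bot.calibration("top")
for p in((375,365),(316,219),(319,229)):
    w=onplane(t,*map(float,p),135.); print((w[:2]-m[:2])@ax,(w[:2]-m[:2])@ay,w.round())
E
```

```text
paddle tip corners [[495.8 -47.7  84. ]
 [482.8  -6.9  84. ]]
screws [[488.6 -66.3  14. ]
 [466.4   3.1  14. ]]
yaw 0.30875082792598985
tool from tip in paddle x,y 24.51547087488899 1.392384617744568
-291.19386104494197 10.11109270252077 [ 209. -106.  135.]
134.47080460756933 33.39579301288519 [607.  45. 135.]
104.4782918436227 34.46411962913076 [578.  37. 135.]
```

```bash
python3 -m inch '[0,-0.1,-2,0,0,0,-1,0,-0.1,-4,0,0,0,-1,0,-0.1,-5,0,0,0,-1,0,-0.1,-5.2,0,0,0,-1,0,-0.1,-5.2,0,0,0,-1]'
```

```text
time: 13.35
tool_pos: [515.9, -20.6, 93.9]
tcp_rot: [-3.136, 0.013, -2.834]
contact_force: [0.2, -0.5, -0.4]
grip_width: 0.3
```

```bash
python3 -m inch '[0,0,-0.5,0,0,0,-1,0,0,-1,0,0,0,-1,0,0,-1.5,0,0,0,-1,0,0,-2,0,0,0,-1,0,0,-2,0,0,0,-1]'
```

```text
time: 13.85
tool_pos: [515.8, -20.8, 73.6]
tcp_rot: [-3.136, 0.012, -2.833]
contact_force: [-2.1, -0.9, 5.4]
grip_width: 0.5
```

```bash
python3 -m inch '[0,0,-0.3,0,0,0,-1,0,0,-0.6,0,0,0,-1,0,0,-0.9,0,0,0,-1,0,0,-1.2,0,0,0,-1,0,0,-1.2,0,0,0,-1]'; python3 - <<'E'
from lidfit import *
o=bot.get_obs();print(o['tool_pos'],o['contact_force'])
im2=bot.capture("side")[:,:,::-1];cv2.imwrite("pics/side10.png",im2)
cv2.imwrite("pics/c10.png",cv2.resize(im2[200:320,270:430],(800,600),interpolation=2))
E
```

```text
time: 14.35
tool_pos: [515.0, -21.0, 61.7]
tcp_rot: [-3.136, 0.01, -2.833]
contact_force: [-5.0, -1.8, 7.7]
grip_width: 0.2
[515.02632004 -21.0222903   61.67717839] [-5.00951093 -1.78272172  7.74431825]
```

View pics/c10.png

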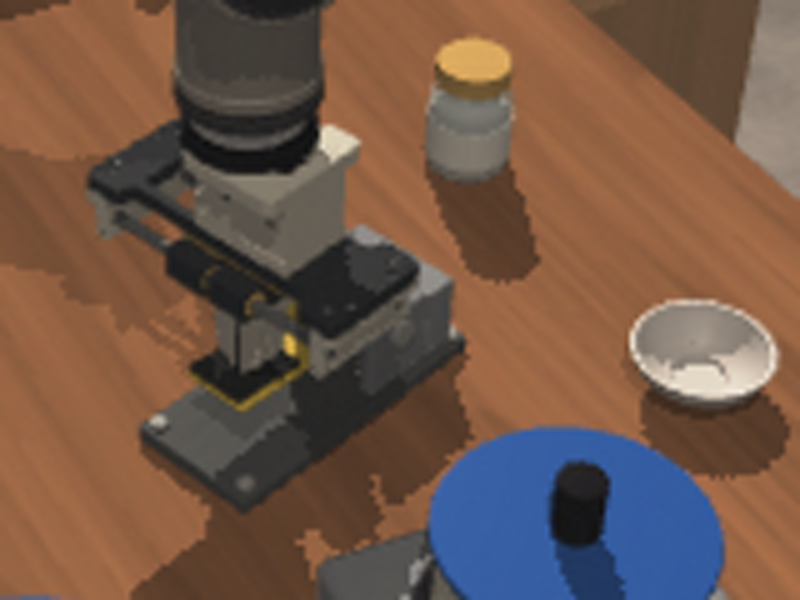

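```bash
python3 -m inch '[0,0,-0.1,0,0,0,-1,-0.1,0,-0.2,0,0,0,-1,-0.1,0,-0.3,0,0,0,-1,-0.1,0,-0.45,0,0,0,-1,-0.1,0,-0.45,0,0,0,-1]'; python3 -m inch '[0,0,0,0,0,0,-1,0,0,0,0,0,0,-1,0,0,0,0,0,0,-1,0,0,0,0,0,0,-1,0,0,0,0,0,0,-1]'; python3 - <<'E'
from lidfit import *
o=bot.get_obs();print(o['tool_pos'],o['contact_force'])
for n in("side","top","wrist"): cv2.imwrite(f"pics/{n}11.png",bot.capture(n)[:,:,::-1])
t=cv2.imread("pics/top11.png")[190:290,290:390];s=cv2.imread("pics/side11.png")[210:310,300:400]
cv2.imwrite("pics/c11.png",np.hstack([cv2.resize(t,(400,400),interpolation=2),cv2.resize(s,(400,400),interpolation=2)]))
E
```

```text
time: 14.9
tool_pos: [514.5, -21.2, 58.0]
tcp_rot: [-3.135, 0.012, -2.833]
contact_force: [-1.3, 0.5, 7.5]
grip_width: 0.5
time: 15.4
tool_pos: [514.6, -21.2, 58.6]
tcp_rot: [-3.135, 0.012, -2.833]
contact_force: [-2.4, -0.2, 7.4]
grip_width: 0.4
[514.63193376 -21.2132889   58.60315232] [-2.39314295 -0.1522994   7.4095067 ]
```

View pics/c11.png

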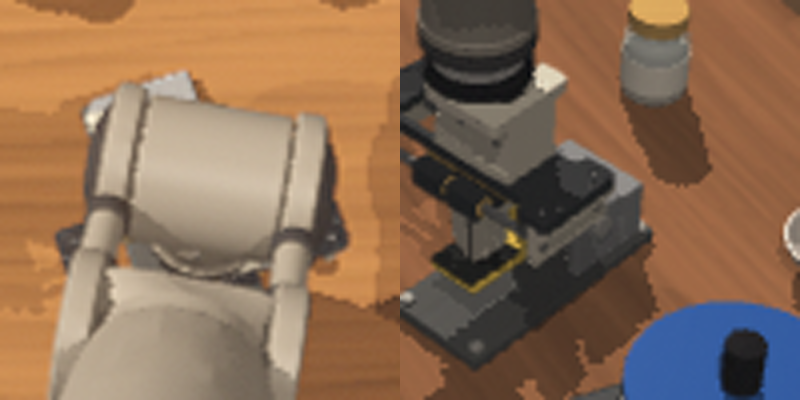

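View pics/wrist11.png

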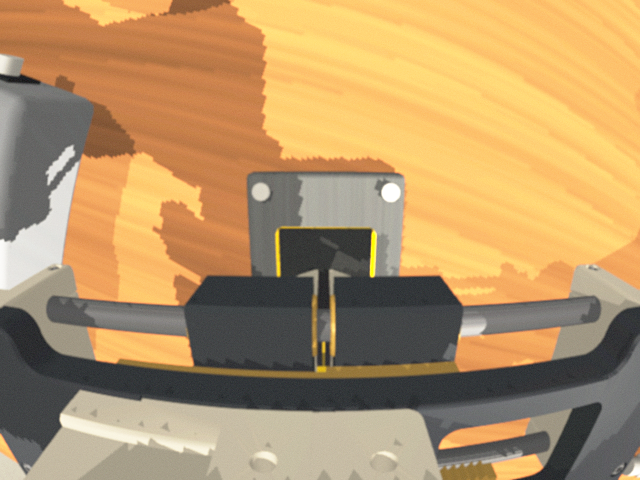

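```bash
python3 - <<'E'
from plant import bot
from h import *
c=bot.calibration("wrist")
ax=np.array([np.cos(.307),np.sin(.307),0]);ay=np.array([-ax[1],ax[0],0]);ez=np.array([0,0,1.])
tip0=np.array([(495.8+482.8)/2,(-47.7-6.9)/2,84.])
def tipl(b,R=123.): return ax*(-R*np.cos(b)+6*np.sin(b))+ez*(50+R*np.sin(b)+6*np.cos(b))
base=tip0-tipl(.23); base[2]=0
for th in(.15,.18,.2,.21,.22,.23,.25,.28):
    p=base+tipl(.23-th); q=proj(c,[p-21.4*ay,p+21.4*ay],True); print(th,q.round(1).tolist(),p.round(1), 'width',round(q[1,0]-q[0,0],1))
im=cv2.imread("pics/wrist11.png")[155:290,235:415];cv2.imwrite("pics/c12.png",cv2.resize(im,(720,540),interpolation=2))
E
```

```text
0.15 [[277.1, 232.2], [377.9, 232.6]] [485.7 -28.4  65.8] width 100.8
0.18 [[278.1, 229.0], [376.8, 229.3]] [485.3 -28.6  62.1] width 98.7
0.2 [[278.8, 227.0], [376.1, 227.4]] [485.1 -28.6  59.7] width 97.3
0.21 [[279.1, 226.1], [375.8, 226.4]] [485.  -28.6  58.5] width 96.6
0.22 [[279.5, 225.2], [375.4, 225.6]] [485.  -28.7  57.2] width 96.0
0.23 [[279.8, 224.3], [375.1, 224.7]] [484.9 -28.7  56. ] width 95.3
0.25 [[280.4, 222.8], [374.4, 223.1]] [484.8 -28.7  53.5] width 94.0
0.28 [[281.4, 220.7], [373.4, 221.0]] [484.8 -28.7  49.8] width 92.1
```

View pics/c12.png

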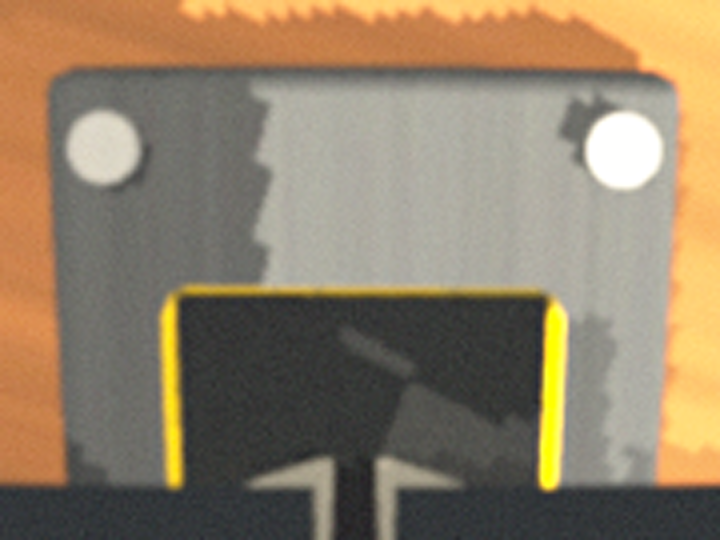

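The wrist view shows the paddle tip at row 227, which gives θ ≈ 0.20. TCP height gives 0.205, so they agree. I'll press about 2.5 mm more to reach mid-green.

```bash
python3 -m inch '[0,0,-0.1,0,0,0,-1,0,0,-0.2,0,0,0,-1,0,0,-0.25,0,0,0,-1,0,0,-0.25,0,0,0,-1,0,0,-0.25,0,0,0,-1]'; python3 - <<'E'
from plant import bot
print(bot.get_obs()['tool_pos'])
E
```

```text
time: 16.05
tool_pos: [514.5, -21.2, 56.7]
tcp_rot: [-3.135, 0.012, -2.833]
contact_force: [-2.8, -0.6, 8.3]
grip_width: 0.4
[514.49548424 -21.22770218  56.67964731]
```

```bash
python3 -m inch '[0,0,-0.08,0,0,0,-1,0,0,-0.08,0,0,0,-1,0,0,-0.08,0,0,0,-1,0,0,-0.08,0,0,0,-1,0,0,-0.08,0,0,0,-1]'; python3 - <<'E'
from lidfit import *
o=bot.get_obs();print(o['time'],o['tool_pos'],o['contact_force'])
for n in("side","top","wrist"): cv2.imwrite(f"pics/{n}13.png",bot.capture(n)[:,:,::-1])
o=bot.get_obs();print(o['tool_pos'],o['contact_force'])
w=cv2.imread("pics/wrist13.png")[155:290,235:415]
cv2.imwrite("pics/c13.png",cv2.resize(w,(720,540),interpolation=2))
E
```

```text
time: 16.55
tool_pos: [514.5, -21.2, 56.5]
tcp_rot: [-3.134, 0.012, -2.833]
contact_force: [-2.5, 0.4, 7.9]
grip_width: 0.4
16.55 [514.49167949 -21.24353643  56.54255425] [-2.54379703  0.43011874  7.86161366]
[514.45318592 -21.24165856  56.51548041] [-3.31867756 -1.06805412  8.58421227]
```

View pics/c13.png

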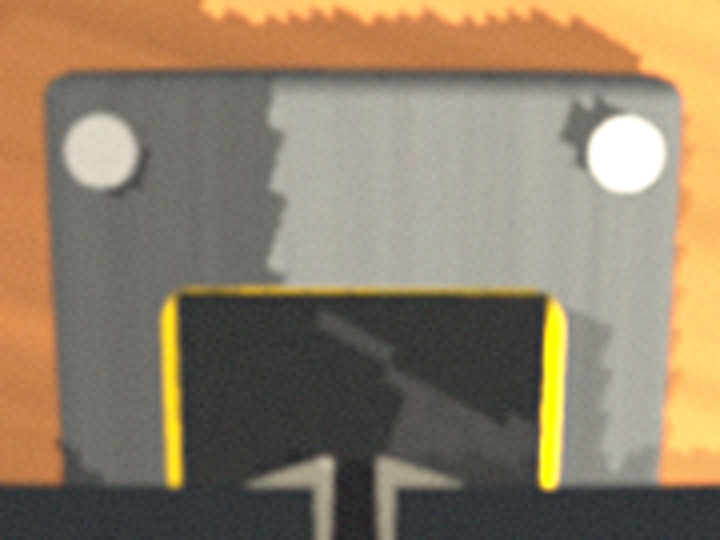

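View pics/side13.png

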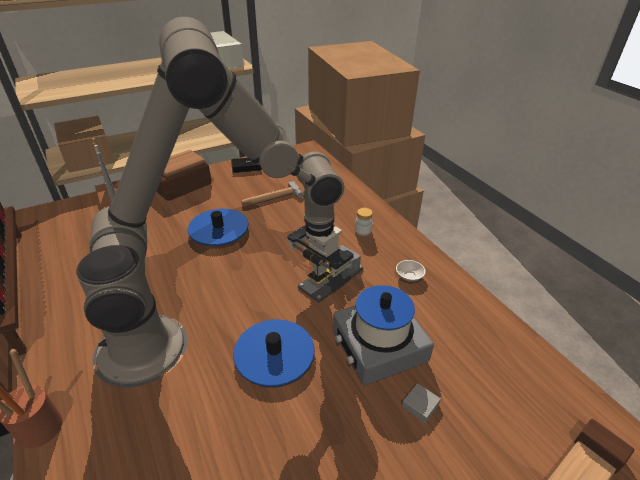

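View pics/top13.png

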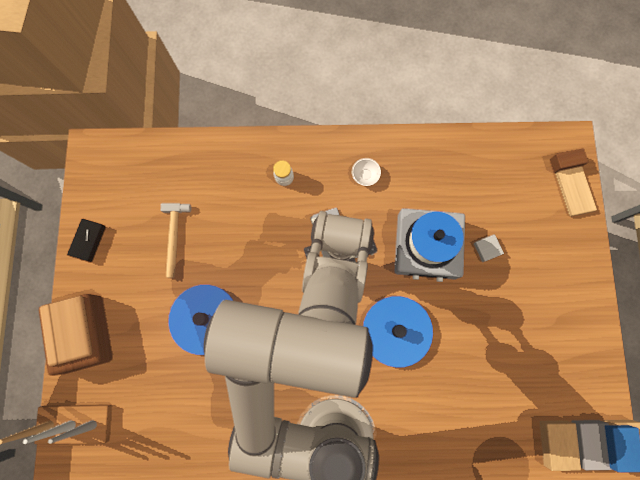

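The lid is home and level at top (436,237) and side (385,307). The bystanders are at the same pixels as at the start: jar (283,172), dish (366,172), block (488,247), hammer (174,240). Pad height 56.5 mm at about 8 N agrees with mid-green, so I'll hand in.

```bash
python3 - <<'E'
from plant import bot
print(bot.close_job())
o=bot.get_obs();print(o['time'],o['tool_pos'],o['contact_force'])
E
```

```text
the job is handed in; nothing more can be done
None
the job is handed in; nothing more can be done
```

I put the 142 mm lid on the drum and let go of it. I then pressed the paddle with the shut fingertips and handed the job in while holding it there, at about 17 s of the 48 s allowed.

- **Lid:** It was at about (548,-288), level, with its flange resting on the rim. It met the rim at the expected height, and the contact force read zero after release. My first grip was about 7 mm too high on the knob because the lift started before the fingers had closed, so I set the lid down and gripped it again.
- **Paddle:** The last TCP height was 56.5 mm with about 8 N on the fingertips, which works out to about 0.225 rad, close to mid-green. I could not see the needle behind the gripper, so this comes from the height and the force. An earlier camera check of the paddle's tip gave 0.20 rad, against 0.205 from the height at that moment.
- **Bystanders:** The jar, steel block, hammer and dish looked unmoved in the last top and side pictures.
- **Disagreements:** The cameras differed by 2–4 mm on where the drum's centre was, so I used a middle value. The lid went in without any sideways push. The wrist camera read heights about 3–4 mm low, and I allowed for that.

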